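# Free the ball tray and hold it level over the inspection plate

### The arm

A 6-joint arm with a two-finger parallel gripper is mounted at the origin on a cart in front of the work surface, level with it; the furniture and walls round the work are solid. World frame = base frame: x ahead of the robot, y to its left, z up, the work surface at z = 0. Lengths are in m, angles in rad, forces in N, time in s.
With the tool pointing down it reaches from about 0.425 to 0.95 m from the base axis. Payload 3.5 kg.
Tool frame: the origin (TCP) lies between the finger pads; the fingertips stand 22 mm ahead of it and the grasp point (between the pads) lies 3 mm ahead of it (ctrl.nose_length is the z of the fingertips in the tool frame, in m); z points along the fingers, y is the line along which they close (so a half turn about z gives the same grasp; the last joint's range is limited). The gripper opens to 85 mm and grips with 20 to 120 N. Pads are 22 mm wide; open, the fingers measure 114 mm over their backs; the gripper's body (76 mm by 85 mm) begins 54 mm behind the grasp point. The pads swing forward as they close: fully open they stand 13 mm farther back than shut.
Start: joints at [-1.384, 0.286, 1.577, -0, 1.279, -0.15], TCP at [0.223, -0.637, 0.253] pointing down, gripper open.
Joint ranges: [-2.77, 2.77], [-0.9, 2.22], [0.21, 2.48], [-1.53, 4.67], [0.24, 2.81], [-2.84, 2.84]. Speed limits (rad/s): [2.79, 2.79, 3.14, 3.14, 3.14, 3.14].

### API

Orientations are given as a unit quaternion [x, y, z, w].
In Python, from plant import ctrl gives the robot as it stands. The module is installed in compiled form; this text tells all that it offers.
- The arm moves only by the tool send_rows, never from a script. Its argument "rows" is text: rows parted by semicolons, each of 7 numbers parted by spaces: the turn, a rotation vector about the tool's x, y, z in a scale on which 1.0 is 180 degrees, then the shift along the tool's x, y, z in shares of 400 mm (1.0 is 400 mm), then the opening, from -1 (shut) to 1 (fully open). A call has 1 to 8 rows; each row is the pose to reach, as a shift and turn from the pose commanded when the call began, along the tool's axes at that moment; what a row does not reach only later rows make up. A row lasts 1/8 s, in which the tool goes at most 62.5 mm and 10.7 degrees, less where a joint would pass 70% of its speed; a pose out of reach is approached as far as the arm can. No shift or turn number may pass 1 either way. A call with a gripper value outside its range is refused whole. The fingers move at their own pace and stop on an object; "grip_force" is the grip in N (left out, the last holds). Time passes only in rows, so rows that repeat a pose let the fingers close. It gives the time, the measured TCP pose, the force, the opening and the grip force at its end, in the units of the state.
- ctrl.get_state(): the state, without advancing time (a new reading comes with each control period).
- ctrl.read_camera(name): name is "scene" or "top" or "wrist"; returns a dict with "color" (420x560x3 uint8, red, green, blue), "fx", "fy", "cx", "cy" (pixels), "extrinsics" (4x4, takes a point from world to camera coordinates). Camera axes: x right, y down, z forward; pixel columns grow to the right and rows downward; lengths in m; the calibration is good to about 2 mm. A picture is of the moment at which its call begins. There is no depth.
- ctrl.sign_off(): hands the job in; it is judged then, once.
Trained networks look in a picture, given as the dict that the camera call returned (one of the last four; its "shot" number tells which), for a name from the list of things; names that differ only in an ending like _2 or _b are one class to them, and where a whole thing is asked for, a point or a joint stands for the part that bears it (a point fixed in the world has none). Each returns a list of dicts, best first, with "p" (0 to 1); they miss things now and then, are a little off and sometimes report something else, mostly with a low value. They report only what shows in the picture. A call takes as long as a camera call. They do not tell look-alikes from the thing itself.
- ctrl.look_for(picture, target): "position" ([x, y, z] in m, in the coordinates of the camera as it stood for that picture, good to about 4 mm: the middle of the surface that is visible of it).
The state is a dict: "time": time; "qpos": joint angles; "dq": joint speeds; "joint_efforts": joint torques, N m; "eef_pos": TCP position; "tcp_rot": TCP orientation; "contact_force": force on the tool from outside, world axes, zero at the start; "wrist_torque": the same for the moment, N m; "opening": opening from 0.0 (shut) to 1.0 (fully open); "finger_force": force on a finger pad.
Only numpy, scipy, OpenCV 4.12 (cv2) and the standard library are available. Lean on these libraries where they do the work, as an engineer would, in place of code of your own. Each camera call takes 0.05 s, during which the arm holds its last target. There are 200 camera calls.

### The job

Press the dock's sprung lever down until it stays down by itself, so that its hook lets go of the tray. Then take the tray by its upright grip, lift it out with the loose ball and the roller still in their pockets, and carry it without tipping to the round inspection plate. Finish while still holding it there, level and still, with the ball over the middle of the plate and the tray's underside about 10 cm above the plate; do not put it down or let go, and leave the other things alone.

Things in the scene. Friction and masses are not known exactly. Their poses are not given: they have to be found in the camera images.
- dock: Fixed grey tray dock; base x +-52, y -176 to 88, 8 thick (mm). Origin on the worktop under the tray's middle; tray along y, underside at z=24, stops round it to z=34, 2 play. Lever at the -y end: pivot axis along x at y=-85, z=18; its hook reaches 7 over the tray's end, top at z=44. Detent housing 20x22, top z=38, at x=40, y=-120.
- dock_lever (a joint): Lever angle: 0 = up, hook over the tray (spring holds it there); grows as the tail is pressed down; stop at 0.72. Past about 0.60 a sprung detent snaps over it; let go, it springs back slightly and stays at about 0.57, hook clear of the tray. Pressing takes up to about 8 N at the pad. Pressing again does not release it.
- dock_lever_pad (a point): Middle of the top of the black rubber pad (36 along x by 22 mm) on the tail's end: press here. 75 mm along the tail from the pivot and 6 mm above its centre line. The tail points to the dock's -y, rising 0.65 rad above level at joint 0; the pad sinks on its arc from about 68 to 19 mm above the worktop.
- tray: Loose flat aluminium tray, 80 (x) by 150 (y) mm, 8 mm thick, about 0.25 kg. Origin at the centre of its underside; it lies in the dock with its axes along the dock's. In the middle stands a black upright grip, 14 mm thick (x), 40 mm long (y), from z=8 to z=51 mm, to be pinched across its thickness. Two round pockets, 32 mm wide and 2 mm deep.
- pocket_a (a point): Centre of the floor of the tray's pocket at y=-45, z=6 mm in the tray's frame (the end next to the lever).
- pocket_b (a point): Centre of the floor of the tray's other pocket, at y=+45, z=6 mm in the tray's frame.
- ball_center (a point): Centre of the loose steel ball, 28 mm across, 50 g, lying free in one of the tray's two pockets (either one). It rolls out if the tray tips about 30 degrees.
- roller: Short steel roller, 27 mm across and 22 mm high, 50 g, standing loose in the other pocket. Origin at the centre of its underside.
- plate: Fixed low round inspection plate, 100 mm across, 14 mm high, with a white disc 76 mm across in its middle and a small black switch on its -x side. Origin on the worktop under its middle.
- beaker: Bystander: glass beaker, 56x63x69 mm, origin at the centre of its underside. Leave alone.
- tape: Bystander: roll of black tape lying flat, 60 mm across, 19 mm high, origin at the centre of its underside. Leave alone.
- log_book: Bystander: dark blue hard-back book lying flat, 212x151x18 mm, origin at the centre of its underside. Leave alone.
There are look-alikes about, which are no part of the job. Of the things that look like the plate, take the one that is farthest to the robot's right at the start.

How it is judged:
On the way, in this order (a step that is already met when the one before it is completed fails the run):
1. the lever stays down by itself, untouched, with the tray still in the dock (value of joint dock_lever above 0.5 rad and contact force between the fingers and dock below 0.3 N and distance of tray from where it was at the start of the episode below 0.01 m), for 0.2 s.
2. the tray is lifted clear of the dock (height (world z) of tray above 0.05 m and contact force between the fingers and tray above 1 N), for 0.1 s.
At the end, for the whole second after the job is handed in: Gripper still holds the tray and nothing else carries it; underside 70-130 mm above the top of the plate, tilt under 0.12 rad, still; ball in a pocket and within 25 mm sideways of the plate's middle, roller in a pocket, lever still latched down (over 0.5 rad) (contact force between the fingers and tray above 1 N and contact force between tray and plate below 0.2 N and height (world z) of tray between 0.084 and 0.144 m and horizontal distance between ball_center and plate below 0.025 m and angle between tray's own z axis and vertical below 0.12 rad and linear speed of tray below 0.02 m/s and angular speed of tray below 0.15 rad/s and (distance between ball_center and pocket_a below 0.019 m or distance between ball_center and pocket_b below 0.019 m) and (distance between roller and pocket_a below 0.006 m or distance between roller and pocket_b below 0.006 m) and value of joint dock_lever above 0.5 rad); the arm keeps its last pose, push and grip.
It fails at once if the ball leaves its pocket (distance between ball_center and pocket_a above 0.024 m and distance between ball_center and pocket_b above 0.024 m).
It fails at once if the tray is tipped past 0.35 rad (20 degrees) (angle between tray's own z axis and vertical above 0.35 rad).
It fails at once if the tray is pulled out before the hook has let go (distance of tray from where it was at the start of the episode above 0.02 m and value of joint dock_lever below 0.5 rad).
It fails at once if a bystander is disturbed (distance of any of beaker, tape, log_book from where it was at the start of the episode above 0.03 m).
It also fails if it takes over 51 s, if anything falls off the work surface, if the arm or the gripper's body presses on something with over 40 N, if the wrist force passes 120 N, or if a joint passes its speed limit or range.

## Working session

There is one attempt and no reset: what is moved stays moved. The work goes in short steps, Python scripts to look and compute and a tool call to move; the robot and the scene stay as the last step left them, time stands still between calls to the robot, and variables do not carry over. Pictures are saved under pics/ and viewed, at most 10 in all, crops included, and the job is handed in when it is done.

Besides the shell and the picture viewer there is one more tool, called after "Request:" by a JSON object that holds its "fn" and its "kwargs". send_rows: Moves the arm, as the interface text tells. Its arguments: {"type":"object","properties":{"rows":{"type":"string"},"grip_force":{"type":"number"}},"required":["rows"]}

```bash
mkdir -p pics
cat > h.py <<'E'
import numpy as np, cv2
from plant import ctrl
def w(pic,p):
    E=np.array(pic["extrinsics"]); return E[:3,:3].T@(np.array(p)-E[:3,3])
def px(pic,P):
    E=np.array(pic["extrinsics"]); c=E[:3,:3]@np.array(P)+E[:3,3]
    return np.array([pic["fx"]*c[0]/c[2]+pic["cx"],pic["fy"]*c[1]/c[2]+pic["cy"]])
def ray(pic,u,v,z):
    E=np.array(pic["extrinsics"]); R=E[:3,:3]; C=-R.T@E[:3,3]
    d=R.T@np.array([(u-pic["cx"])/pic["fx"],(v-pic["cy"])/pic["fy"],1]); return C+d*(z-C[2])/d[2]
def save(pic,n): cv2.imwrite(f"pics/{n}.png",cv2.cvtColor(pic["color"],cv2.COLOR_RGB2BGR))
E
python3 - <<'E'
from h import *
for n in ["top","scene"]:
    p=ctrl.read_camera(n); save(p,n+"0"); print(n)
    for t in ["dock","dock_lever_pad","tray","ball_center","roller","plate","beaker","tape","log_book"]:
        print(t,[(w(p,r["position"]).round(3).tolist(),px(p,w(p,r["position"])).round().tolist(),round(r["p"],2)) for r in ctrl.look_for(p,t)[:4]])
print(ctrl.get_state())
E
```

```text
top
dock [([0.507, 0.092, 0.008], [288.0, 218.0], 0.57)]
dock_lever_pad [([0.517, 0.074, 0.052], [293.0, 214.0], 0.61)]
tray []
ball_center []
roller [([0.482, 0.236, 0.051], [246.0, 225.0], 0.37)]
plate [([0.545, -0.293, 0.013], [398.0, 205.0], 0.56)]
beaker [([0.667, -0.156, 0.031], [358.0, 170.0], 0.75)]
tape [([0.407, -0.139, 0.02], [355.0, 245.0], 0.59)]
log_book [([0.525, 0.503, 0.018], [170.0, 215.0], 0.6)]
scene
dock [([0.491, 0.111, 0.01], [299.0, 231.0], 0.66), ([0.51, 0.063, 0.051], [304.0, 209.0], 0.51), ([0.402, -0.144, 0.015], [375.0, 200.0], 0.25)]
dock_lever_pad [([0.513, 0.065, 0.051], [303.0, 208.0], 0.64)]
tray [([0.485, 0.199, 0.038], [280.0, 240.0], 0.64)]
ball_center [([0.485, 0.2, 0.035], [280.0, 241.0], 0.48), ([0.492, 0.151, 0.05], [289.0, 227.0], 0.39)]
roller [([0.478, 0.242, 0.049], [271.0, 247.0], 0.62)]
plate [([0.542, -0.079, 0.013], [324.0, 193.0], 0.6), ([0.537, -0.289, 0.012], [362.0, 165.0], 0.57)]
beaker [([0.662, -0.143, 0.044], [305.0, 162.0], 0.61)]
tape [([0.402, -0.142, 0.018], [375.0, 200.0], 0.76)]
log_book [([0.519, 0.515, 0.02], [181.0, 309.0], 0.56)]
{'time': 1.0, 'qpos': array([-1.38397906e+00,  2.86280335e-01,  1.57669649e+00,  2.18980040e-05,
        1.27864111e+00, -1.49989789e-01]), 'dq': array([ 0.00019245,  0.0007194 ,  0.00019198,  0.00066892,  0.00113524,
       -0.00075615]), 'joint_efforts': array([ 1.10495181e-03, -4.05971789e+01, -2.92945522e+01, -1.80710217e-04,
        5.57392304e-04,  3.89485564e-07]), 'eef_pos': array([ 0.22310579, -0.6370402 ,  0.25333989]), 'tcp_rot': array([ 9.85854134e-01,  1.67605569e-01,  1.02505120e-05, -1.28296187e-05]), 'contact_force': array([-0.24181217, -0.30179991,  0.42200926]), 'wrist_torque': array([-0.00286943, -0.00557914, -0.00578764]), 'finger_force': 0.0, 'opening': 1.0039397157288872}
```

View pics/top0.png

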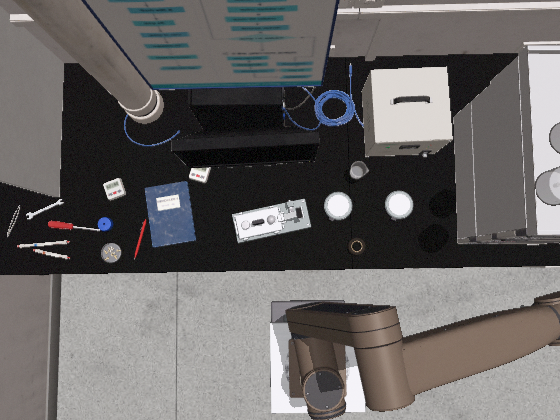

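View pics/scene0.png

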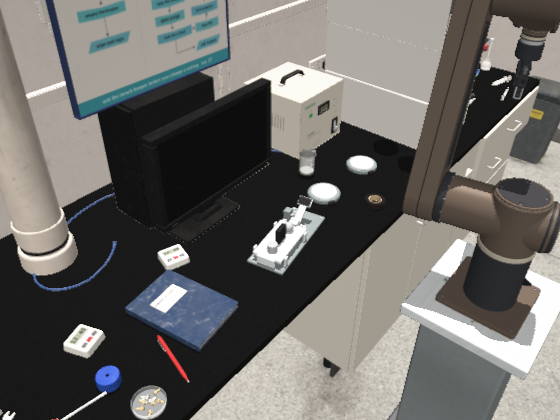

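The top view shows the dock (272,220) with its lever towards the robot's right, and the two white plates at (338,205) and (398,205). The right one, at about (0.541,-0.291), is the target. The roller sits at the far (b) end and the ball at the lever end. A tall box corner stands near (0.41,-0.48), so I'll keep clear of it.

Careful with the scale: shifts go in shares of 400 mm and turns go in shares of 180 degrees. That gives: -294 mm / 400 = -0.735, 288 mm / 400 = 0.72, -48 degrees / 180 = -0.2667.

Request:
{"fn": "send_rows", "kwargs": {"rows": "0 0 -0.0222 0.05 -0.0875 -0.0375 -1; 0 0 -0.05 0.125 -0.2 -0.075 -1; 0 0 -0.0833 0.2 -0.3125 -0.1175 -1; 0 0 -0.1222 0.2725 -0.425 -0.1175 -1; 0 0 -0.1556 0.3875 -0.5025 -0.1175 -1; 0 0 -0.1944 0.5 -0.58 -0.1175 -1; 0 0 -0.2333 0.6125 -0.6575 -0.1175 -1; 0 0 -0.2667 0.72 -0.735 -0.1175 -1"}}

```text
time: 2.0
eef_pos: [0.3985, -0.2628, 0.3007]
tcp_rot: [0.831, 0.556, 0.0, 0.001]
contact_force: [0.4, -0.6, 0.5]
opening: -0.001
finger_force: 0.0
```

```bash
cat >> h.py <<'E'
from scipy.spatial.transform import Rotation as Ro
def togo(P,yaw_y=None):
    """tool-axes shift mm and turn deg to TCP P; yaw_y = world yaw (deg) of tool y, tool down"""
    s=ctrl.get_state(); R=Ro.from_quat(s["tcp_rot"]); d=R.inv().apply(np.array(P)-s["eef_pos"])*1000
    o=""
    if yaw_y is not None:
        a=np.radians(yaw_y); y=np.array([np.cos(a),np.sin(a),0]); z=np.array([0,0,-1.]); x=np.cross(y,z)
        o=(R.inv()*Ro.from_matrix(np.c_[x,y,z])).as_rotvec(degrees=True).round(1)
    print("pos",s["eef_pos"].round(4),"t",round(s["time"],2),"shift",d.round(1),"turn",o,"q",s["qpos"].round(2),"F",s["contact_force"].round(1))
E
python3 -c "
from h import *
togo([.47,.12,.32],11.5)"
```

```text
pos [ 0.3985 -0.2628  0.3007] t 2.0 shift [381.  -80.5 -19.5] turn [  0.1   0.  -34. ] q [-0.8  -0.2   1.99  0.    1.35 -0.4 ] F [ 0.4 -0.6  0.5]
```

In the tool's units: 381 mm / 400 = 0.9525, 360 mm / 400 = 0.9, -34 degrees / 180 = -0.1889.

Request:
{"fn": "send_rows", "kwargs": {"rows": "0 0 -0.0222 0.1 -0.0225 -0.0125 -1; 0 0 -0.05 0.2375 -0.05 -0.025 -1; 0 0 -0.0778 0.375 -0.08 -0.05 -1; 0 0 -0.1056 0.5125 -0.1075 -0.05 -1; 0 0 -0.1333 0.65 -0.1375 -0.05 -1; 0 0 -0.1611 0.7875 -0.1675 -0.05 -1; 0 0 -0.1889 0.9 -0.19 -0.05 -1; 0 0 -0.1889 0.9525 -0.2 -0.05 -1"}}

```text
time: 3.0
eef_pos: [0.4709, 0.1203, 0.3205]
tcp_rot: [0.633, 0.774, 0.0, 0.0]
contact_force: [0.4, 0.3, -0.3]
opening: -0.002
finger_force: 0.0
```

Run:
```python
from h import *
togo([.49,.15,.3],11.5)
p=ctrl.read_camera("wrist"); save(p,"w1")
E=np.array(p["extrinsics"]); print("cam",(-E[:3,:3].T@E[:3,3]).round(3))
for t in ["dock","dock_lever_pad","tray","ball_center","roller","pocket_b"]:
    print(t,[(w(p,r["position"]).round(4).tolist(),px(p,w(p,r["position"])).round().tolist(),round(r["p"],2)) for r in ctrl.look_for(p,t)[:3]])
```

```text
pos [0.4709 0.1203 0.3205] t 3.0 shift [25.3 24.6 20.5] turn [ 0. -0. -0.] q [ 0.04 -0.19  1.95  0.    1.38 -0.16] F [ 0.4  0.3 -0.3]
cam [0.456 0.189 0.441]
dock [([0.5055, 0.0935, 0.0067], [308.0, 193.0], 0.73), ([0.5195, 0.0721, 0.0468], [319.0, 222.0], 0.66)]
dock_lever_pad [([0.52, 0.0711, 0.0477], [319.0, 223.0], 0.75), ([0.4843, 0.1977, 0.0344], [312.0, 103.0], 0.52)]
tray [([0.4873, 0.1958, 0.0284], [314.0, 105.0], 0.93)]
ball_center [([0.5046, 0.1478, 0.0564], [322.0, 155.0], 0.86)]
roller [([0.4863, 0.2338, 0.0544], [323.0, 66.0], 0.78)]
pocket_b [([0.4874, 0.1995, 0.0321], [315.0, 102.0], 0.7)]
```

View pics/w1.png

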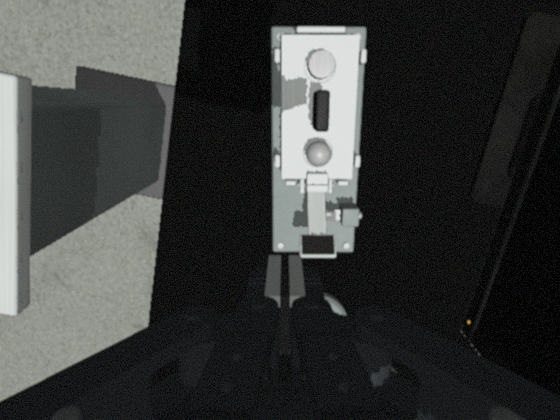

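The wrist view shows the dock square-on: roller at (321,64), grip at (321,110), ball at (317,153), hook at (317,180) and black lever pad at (319,245), with the detent at (350,216). Refining from pixels.

```bash
python3 - <<'E'
from h import *
from scipy.optimize import least_squares
p=ctrl.read_camera("wrist")
# segment dark pad & grip
g=cv2.cvtColor(p["color"],cv2.COLOR_RGB2GRAY)
for nm,(x0,x1,y0,y1) in dict(grip=(308,340,80,140),pad=(298,340,228,262)).items():
    m=(g[y0:y1,x0:x1]<45).astype(np.uint8); n,l,s,c=cv2.connectedComponentsWithStats(m); 
    for i in range(1,n):
        if s[i,4]>60: print(nm,s[i]+np.array([x0,y0,0,0,0]),c[i]+[x0,y0])
# bright tray outline / dock rect
m=((g>70)).astype(np.uint8); n,l,s,c=cv2.connectedComponentsWithStats(m); i=l[130,340]
cn=max(cv2.findContours((l==i).astype(np.uint8),0,1)[0],key=cv2.contourArea); print(s[i],cv2.boxPoints(cv2.minAreaRect(cn)))
for b in (150,190,215):
    m=(g>b).astype(np.uint8); n,l,s,c=cv2.connectedComponentsWithStats(m); i=l[130,340]; print(b,s[i],cv2.minAreaRect(np.argwhere(l==i)[:,::-1].astype(np.float32)))
def pred(v):
    c,s=np.cos(v[2]),np.sin(v[2])
    return lambda a: px(p,[v[0]+c*a[0]-s*a[1],v[1]+s*a[0]+c*a[1],a[2]])
for v in ([.4888,.195,np.radians(11.5)],):
    f=pred(v)
    for k,a in dict(ball=[0,-.045,.044],roll=[0,.045,.052],griptop=[0,0,.075],pad=[0,-.1485,.0682],dA=[-.052,-.176,.008],dB=[.052,-.176,.008],dC=[.052,.088,.008],dD=[-.052,.088,.008]).items(): print(k,f(a).round(1))
print(px(p,ctrl.get_state()["eef_pos"]))
E
python3 - <<'E'
import cv2
im=cv2.imread("pics/w1.png")[15:265,255:385]; cv2.imwrite("pics/w1c.png",cv2.resize(im,None,fx=2.4,fy=2.4,interpolation=2)[:600])
E
```

```text
grip [314  88   6  38 135] [315.5037037  105.19259259]
pad [304 234  30  16 451] [318.32372506 241.54101996]
pad [302 250  38  12 235] [321.41702128 258.28510638]
[  271    22    97   234 19425] [[271.  22.]
 [367.  22.]
 [367. 255.]
 [271. 255.]]
150 [  274    23    93   232 14706] ((319.9999694824219, 138.49998474121094), (91.99998474121094, 230.99996948242188), 0.0)
190 [ 282   30   79  200 8940] ((321.0, 129.5), (199.0, 78.0), 90.0)
215 [ 283   32   77  149 6832] ((321.0, 106.0), (148.0, 76.0), 90.0)
ball [315.7 146.3]
roll [318.   55.6]
griptop [319.2 102.7]
pad [315.8 244. ]
dA [270.7 247. ]
dB [352.2 246.6]
dC [363.5  17.6]
dD [266.8  18.2]
[287.59095545 302.92845222]
```

View pics/w1c.png

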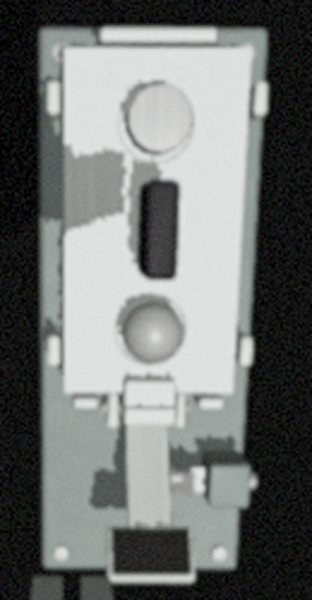

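The crop shows clean corners for the dock and tray. The ball is at (319,152.5) and the roller at (322,64) in full-image pixels. I'll fit the dock pose from these.

Run:
```python
from h import *
from scipy.optimize import least_squares
p=ctrl.read_camera("wrist")
A=np.array([[-52,88,8],[52,88,8],[-52,-176,8],[52,-176,8],[-40,75,32],[40,75,32],[-40,-75,32],[40,-75,32],[0,-45,44],[0,45,52],[0,0,75]])/1000
B=np.array([[270.8,26.7],[366.3,26.7],[272.9,251.7],[354.2,252.5],[281.3,33.8],[359.2,34.6],[282,178.8],[353,179],[319,152.5],[322,64.2],[322,110]])
def f(v):
    c,s=np.cos(v[2]),np.sin(v[2])
    return (np.array([px(p,[v[0]+c*a[0]-s*a[1],v[1]+s*a[0]+c*a[1],a[2]]) for a in A])-B).ravel()
r=least_squares(f,[.489,.195,.2],loss="soft_l1"); v=r.x; print(v,np.degrees(v[2])); print(f(v).reshape(-1,2).round(1).tolist())
c,s=np.cos(v[2]),np.sin(v[2])
wp=lambda x,y,z:np.array([v[0]+c*x-s*y,v[1]+s*x+c*y,z])
print("pad",wp(0,-.1485,.068),"ball",wp(0,-.045,.044))
yw=np.degrees(v[2])
togo(wp(-.003,-.140,.068+.022+.03),yw)
```

```text
[0.49389885 0.18820097 0.19659762] 11.264214013908566
[[-0.2, -0.9], [0.4, -1.0], [0.1, 0.7], [-0.1, -0.2], [0.3, 1.0], [0.2, 0.1], [0.0, -0.3], [-0.9, -0.6], [-0.3, 0.9], [-0.4, -0.3], [0.7, 0.9]]
pad [0.52290589 0.04256155 0.068     ] ball [0.50268886 0.14406781 0.044     ]
pos [0.471  0.1171 0.3204] t 3.45 shift [-74.6  33.4 200.4] turn [ 0.   0.  -0.1] q [ 0.03 -0.19  1.95 -0.    1.38 -0.16] F [ 0.1 -0.2  0. ]
```

Run:
```python
from h import *
togo([.5,.1,.3],11.3)
p=ctrl.read_camera("wrist")
a=cv2.imread("pics/w1.png",0)[15:230,258:380].astype(np.float32); b=cv2.cvtColor(p["color"],cv2.COLOR_RGB2GRAY)[15:230,258:380].astype(np.float32)
print(cv2.phaseCorrelate(a,b))
E=np.array(p["extrinsics"]); print("cam",(-E[:3,:3].T@E[:3,3]).round(4))
```

```text
pos [0.471  0.1171 0.3204] t 3.45 shift [-22.4  25.1  20.4] turn [ 0.   0.  -0.1] q [ 0.03 -0.19  1.95 -0.    1.38 -0.16] F [ 0.1 -0.2  0. ]
((1.2791361869709093, -3.487881943925146), 0.8234446583500615)
cam [0.456  0.1862 0.4409]
```

```bash
cat >> h.py <<'E'
V=[.4946,.1925,np.radians(11.3)]
def wp(x,y,z):
    c,s=np.cos(V[2]),np.sin(V[2]); x,y,z=x/1000,y/1000,z/1000
    return np.array([V[0]+c*x-s*y,V[1]+s*x+c*y,z])
E
python3 -c "
from h import *
print(ctrl.nose_length); togo(wp(-2,-147,112),11.3)"
```

```text
0.022
pos [0.471  0.1171 0.3204] t 3.5 shift [-77.7  36.  208.4] turn [ 0.   0.  -0.1] q [ 0.03 -0.19  1.95 -0.    1.38 -0.16] F [-0.7  0.3 -0.2]
```

In the tool's units: 208 mm / 400 = 0.52, 190 mm / 400 = 0.475.

Request:
{"fn": "send_rows", "kwargs": {"rows": "0 0 0 -0.1 0.045 0.1 -1; 0 0 0 -0.195 0.09 0.225 -1; 0 0 0 -0.195 0.09 0.35 -1; 0 0 0 -0.195 0.09 0.475 -1; 0 0 0 -0.195 0.09 0.52 -1; 0 0 0 -0.195 0.09 0.52 -1; 0 0 0 -0.195 0.09 0.52 -1"}}

```text
time: 4.38
eef_pos: [0.5234, 0.0484, 0.1148]
tcp_rot: [0.634, 0.773, 0.001, 0.002]
contact_force: [0.9, -0.0, 0.7]
opening: 0.001
finger_force: 0.0
```

```bash
python3 -c "
from h import *
togo(wp(-2,-147,112),11.3)
p=ctrl.read_camera('wrist'); cv2.imwrite('pics/w2.png',cv2.cvtColor(p['color'],cv2.COLOR_RGB2BGR))
print(px(p,wp(0,-141,68)), px(p,wp(0,-45,44)), px(p,wp(0,0,75)))
togo(wp(-2,-158,40),11.3)"
```

```text
pos [0.5234 0.0484 0.1148] t 4.38 shift [-0.  -2.   2.8] turn [0.2 0.1 0. ] q [-0.1   0.12  2.05 -0.    0.97 -0.3 ] F [ 0.9 -0.   0.7]
[286.31940571 242.21100916] [286.01597896  37.63225349] [ 286.90626776 -111.83696787]
pos [0.5235 0.0484 0.1151] t 4.42 shift [-10.9  -2.4  75.1] turn [0.3 0.1 0. ] q [-0.1   0.12  2.05  0.    0.97 -0.3 ] F [ 0.7 -0.4 -0.4]
```

View pics/w2.png

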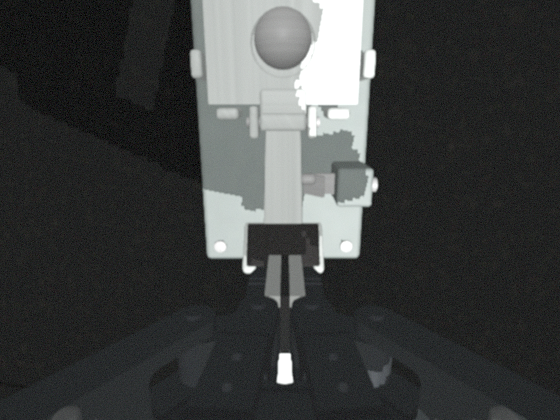

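The ball appears at (283,38) and the pad at (284,245), matching the fit to about 1 mm, and the fingertips are just over the pad. Pressing.

In the tool's units: 72 mm / 400 = 0.18, 70 mm / 400 = 0.175.

Request:
{"fn": "send_rows", "kwargs": {"rows": "0 0 0 0 -0.005 0.0375 -1; 0 0 0 -0.0025 -0.005 0.07 -1; 0 0 0 -0.0075 -0.005 0.095 -1; 0 0 0 -0.015 -0.005 0.12 -1; 0 0 0 -0.02 -0.005 0.1425 -1; 0 0 0 -0.0225 -0.005 0.1625 -1; 0 0 0 -0.025 -0.005 0.175 -1; 0 0 0 -0.025 -0.005 0.18 -1"}}

```text
time: 5.42
eef_pos: [0.523, 0.0378, 0.0412]
tcp_rot: [0.634, 0.773, 0.001, 0.001]
contact_force: [0.2, -2.2, 10.7]
opening: 0.002
finger_force: 5.5
```

```bash
python3 -c "
from h import *
togo(wp(-2,-158,40),11.3)"
```

```text
pos [0.523  0.0378 0.0412] t 5.42 shift [-0.8  0.4  1.2] turn [ 0.2  0.1 -0. ] q [-0.12  0.24  2.07 -0.    0.83 -0.32] F [ 0.2 -2.2 10.7]
```

In the tool's units: -150 mm / 400 = -0.375, -110 mm / 400 = -0.275.

Request:
{"fn": "send_rows", "kwargs": {"rows": "0 0 0 0 0 0.005 -1; 0 0 0 0 0 0.005 -1; 0 0 0 0 0 -0.05 -1; 0 0 0 0 0 -0.15 -1; 0 0 0 0 0 -0.275 -1; 0 0 0 0 0 -0.375 1; 0 0 0 0 0 -0.375 1"}}

```text
time: 6.3
eef_pos: [0.5234, 0.0383, 0.1936]
tcp_rot: [0.634, 0.773, 0.002, 0.003]
contact_force: [0.6, -0.1, -0.7]
opening: 0.42
finger_force: 0.0
```

```bash
python3 -c "
from h import *
p=ctrl.read_camera('wrist'); save(p,'w3')
import math
for a in (0,.57,.72):
  e=.65-a; print(a,px(p,wp(0,-85-75*math.cos(e)+6*math.sin(e),18+75*math.sin(e)+6*math.cos(e))))
print('ball',px(p,wp(0,-45,44)),'tray c',px(p,wp(0,0,75)))
togo(wp(0,0,140),11.3)"
```

```text
0 [287.55834883 187.57342906]
0.57 [286.77131406 199.25861413]
0.72 [286.58718751 197.00713502]
ball [287.28106952  42.13463719] tray c [288.24007872 -53.47779797]
pos [0.522  0.0384 0.191 ] t 6.35 shift [156.5   3.3  51. ] turn [0.1 0.  0. ] q [-0.12  0.01  2.    0.    1.12 -0.32] F [ 0.   0.  -0.4]
```

View pics/w3.png

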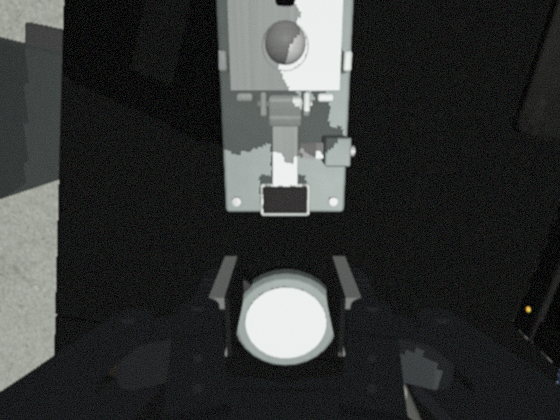

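The lever is latched: the pad is at (285,200), which matches joint ≈0.57, and the hook is clear of the tray end at (285,108). The ball is still in its pocket at (285,43). Moving over the grip.

In the tool's units: 156 mm / 400 = 0.39, 140 mm / 400 = 0.35.

Request:
{"fn": "send_rows", "kwargs": {"rows": "0 0 0 0.1 0.0025 0 1; 0 0 0 0.2375 0.005 0.025 1; 0 0 0 0.35 0.005 0.075 1; 0 0 0 0.39 0.005 0.1275 1; 0 0 0 0.39 0.005 0.175 1; 0 0 0 0.39 0.005 0.2125 1; 0 0 0 0.39 0.005 0.2125 1; 0 0 0 0.39 0.005 0.2125 1", "grip_force": 60}}

```text
time: 7.35
eef_pos: [0.4937, 0.1911, 0.1058]
tcp_rot: [0.635, 0.773, 0.0, 0.0]
contact_force: [-0.0, 0.4, 0.1]
opening: 0.996
finger_force: 0.0
```

```bash
python3 -c "
from h import *
togo(wp(-.7,0,61),11.3)
p=ctrl.read_camera('wrist'); save(p,'w4')
print(px(p,wp(0,0,75)),px(p,wp(0,45,52)))"
```

```text
pos [0.4937 0.1911 0.1058] t 7.35 shift [ 1.2  0.4 44.8] turn [ 0.1  0.  -0.1] q [ 0.18  0.14  2.04 -0.    0.96 -0.02] F [-0.   0.4  0.1]
[289.40349756 264.93151897] [288.87181563 158.42313977]
```

View pics/w4.png

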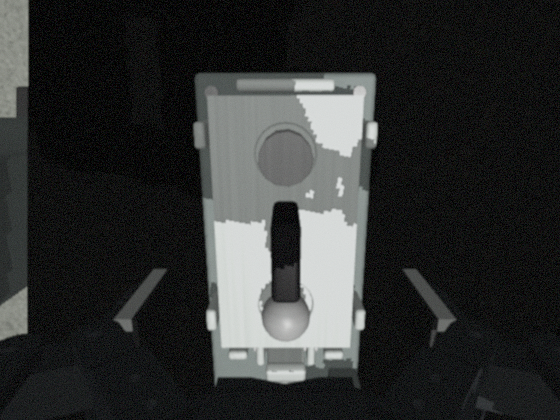

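The grip at (286,250) is centred between the fingers (125–445 px). Descending and closing.

In the tool's units: 44 mm / 400 = 0.11, 42 mm / 400 = 0.105.

Request:
{"fn": "send_rows", "kwargs": {"rows": "0 0 0 0.0025 0 0.0375 1; 0 0 0 0.0025 0 0.075 1; 0 0 0 0.0025 0 0.105 1; 0 0 0 0.0025 0 0.11 1; 0 0 0 0.0025 0 0.11 -1; 0 0 0 0.0025 0 0.11 -1; 0 0 0 0.0025 0 0.11 -1; 0 0 0 0.0025 0 0.11 -1", "grip_force": 60}}

```text
time: 8.4
eef_pos: [0.4932, 0.1927, 0.0618]
tcp_rot: [0.634, 0.773, 0.0, 0.0]
contact_force: [-4.5, -0.2, 2.2]
opening: 0.154
finger_force: 58.5
```

Request:
{"fn": "send_rows", "kwargs": {"rows": "0 0 0 0 0 0 -1; 0 0 0 0 0 0 -1; 0 0 0 0 0 0 -1; 0 0 0 0 0 0 -1"}}

```text
time: 8.9
eef_pos: [0.4932, 0.1928, 0.0618]
tcp_rot: [0.634, 0.773, 0.0, 0.0]
contact_force: [-0.0, -0.2, 4.0]
opening: 0.158
finger_force: 58.8
```

In the tool's units: -52 mm / 400 = -0.13, -48 mm / 400 = -0.12.

Request:
{"fn": "send_rows", "kwargs": {"rows": "0 0 0 0 0 -0.005 -1; 0 0 0 0 0 -0.015 -1; 0 0 0 0 0 -0.03 -1; 0 0 0 0 0 -0.05 -1; 0 0 0 0 0 -0.075 -1; 0 0 0 0 0 -0.1 -1; 0 0 0 0 0 -0.12 -1; 0 0 0 0 0 -0.13 -1"}}

```text
time: 9.9
eef_pos: [0.4931, 0.1927, 0.1142]
tcp_rot: [0.634, 0.773, 0.0, 0.0]
contact_force: [-0.1, 0.1, -4.5]
opening: 0.157
finger_force: 58.8
```

Run:
```python
from h import *
p=ctrl.read_camera("wrist"); save(p,"w5")
for t in ["ball_center","roller","tray"]:
    print(t,[(w(p,r["position"]).round(4).tolist(),px(p,w(p,r["position"])).round().tolist(),round(r["p"],2)) for r in ctrl.look_for(p,t)[:2]])
s=ctrl.read_camera("scene"); q=ctrl.read_camera("top")
for c in (s,q): print([(w(c,r["position"]).round(4).tolist(),px(c,w(c,r["position"])).round(1).tolist(),round(r["p"],2)) for r in ctrl.look_for(c,"plate")[:3]])
togo([.5,.1,.2],11.3)
```

```text
ball_center [([0.5016, 0.1525, 0.1085], [288.0, 383.0], 0.79)]
roller [([0.4821, 0.2377, 0.104], [282.0, 175.0], 0.77)]
tray [([0.4871, 0.2202, 0.0825], [286.0, 207.0], 0.87), ([0.477, 0.275, 0.0066], [286.0, 82.0], 0.69)]
[([0.5387, -0.0783, 0.0126], [324.4, 193.5], 0.74), ([0.5388, -0.2865, 0.0136], [361.3, 165.0], 0.58)]
[([0.5453, -0.082, 0.0135], [337.2, 205.9], 0.64), ([0.5479, -0.2984, 0.0098], [399.0, 204.1], 0.56)]
pos [0.4925 0.1926 0.1129] t 10.3 shift [-92.3 -10.9 -87.1] turn [-0.1 -0.  -0. ] q [ 0.18  0.13  2.04 -0.    0.97 -0.02] F [-0.5  0.3 -3.9]
```

View pics/w5.png

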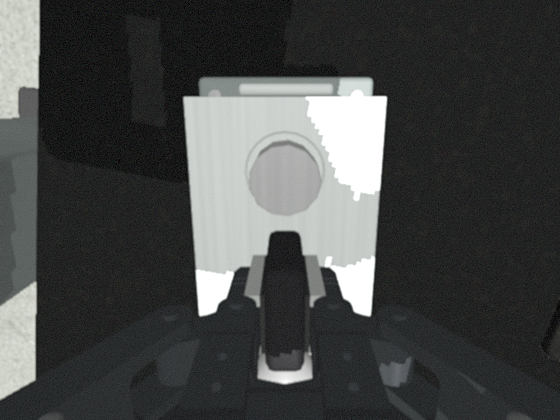

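The tray is lifted clear, with the roller standing in its pocket at (285,178). The ball was also found, at its pocket (288,383), mostly hidden by the gripper. Refining the plate position.

Run:
```python
from h import *
for n,(x,y) in dict(top=(398,205),scene=(361,164)).items():
    p=ctrl.read_camera(n); g=cv2.cvtColor(p["color"],cv2.COLOR_RGB2GRAY)
    for th in (150,200,225):
        k,l,s,c=cv2.connectedComponentsWithStats((g>th).astype(np.uint8)); i=l[y,x]
        print(n,th,s[i],c[i].round(1),ray(p,c[i][0],c[i][1],.014).round(4))
togo([.534,-.248,.152],11.3)
```

```text
top 150 [386 191  27  27 557] [399. 204.] [ 0.5478 -0.2974  0.014 ]
top 200 [388 193  23  23 385] [399.1 203.8] [ 0.5484 -0.2976  0.014 ]
top 225 [389 194  21  21 348] [399.  203.9] [ 0.5481 -0.2972  0.014 ]
scene 150 [347 155  30  17 371] [361.4 163.3] [ 0.5443 -0.2952  0.014 ]
scene 200 [348 156  28  15 305] [361.4 162.6] [ 0.5464 -0.2986  0.014 ]
scene 225 [350 156  24  14 258] [361.4 162.2] [ 0.5477 -0.301   0.014 ]
pos [0.4926 0.1926 0.113 ] t 10.4 shift [-440.2  -45.7  -39. ] turn [-0. -0. -0.] q [ 0.18  0.13  2.04  0.    0.97 -0.02] F [-0.   0.3 -3.8]
```

In the tool's units: -108 mm / 400 = -0.27, -90 mm / 400 = -0.225.

Request:
{"fn": "send_rows", "kwargs": {"rows": "0 0 0 -0.01 0 -0.01 -1; 0 0 0 -0.03 -0.0025 -0.025 -1; 0 0 0 -0.06 -0.005 -0.0425 -1; 0 0 0 -0.095 -0.01 -0.0625 -1; 0 0 0 -0.135 -0.0125 -0.08 -1; 0 0 0 -0.18 -0.0175 -0.0925 -1; 0 0 0 -0.225 -0.0225 -0.0975 -1; 0 0 0 -0.27 -0.025 -0.0975 -1"}}

```text
time: 11.4
eef_pos: [0.5042, 0.0834, 0.1524]
tcp_rot: [0.634, 0.773, -0.0, 0.0]
contact_force: [-0.2, 0.1, -3.7]
opening: 0.155
finger_force: 58.8
```

In the tool's units: -168 mm / 400 = -0.42, -146 mm / 400 = -0.365.

Request:
{"fn": "send_rows", "kwargs": {"rows": "0 0 0 -0.045 -0.005 0 -1; 0 0 0 -0.0925 -0.01 0 -1; 0 0 0 -0.145 -0.015 0 -1; 0 0 0 -0.2 -0.02 0 -1; 0 0 0 -0.255 -0.025 0 -1; 0 0 0 -0.31 -0.03 0 -1; 0 0 0 -0.365 -0.035 0 -1; 0 0 0 -0.42 -0.04 0 -1"}}

```text
time: 12.4
eef_pos: [0.521, -0.0844, 0.1519]
tcp_rot: [0.634, 0.773, -0.0, -0.0]
contact_force: [0.2, 0.6, -3.7]
opening: 0.154
finger_force: 58.8
```

In the tool's units: -147 mm / 400 = -0.3675, -136 mm / 400 = -0.34.

Request:
{"fn": "send_rows", "kwargs": {"rows": "0 0 0 -0.055 -0.005 0 -1; 0 0 0 -0.11 -0.01 0 -1; 0 0 0 -0.165 -0.015 0 -1; 0 0 0 -0.215 -0.02 0 -1; 0 0 0 -0.2625 -0.025 0 -1; 0 0 0 -0.305 -0.03 0 -1; 0 0 0 -0.34 -0.0325 0 -1; 0 0 0 -0.3675 -0.035 0 -1"}}

```text
time: 13.4
eef_pos: [0.5365, -0.2308, 0.1523]
tcp_rot: [0.634, 0.773, 0.0, -0.0]
contact_force: [-0.5, -0.1, -3.7]
opening: 0.156
finger_force: 58.8
```

Run:
```python
from h import *
togo([.538,-.2535,.152],11.3)
p=ctrl.read_camera("wrist")
for t in ["ball_center","roller"]:
    print(t,[(w(p,r["position"]).round(4).tolist(),px(p,w(p,r["position"])).round().tolist(),round(r["p"],2)) for r in ctrl.look_for(p,t)[:2]])
```

```text
pos [ 0.5365 -0.2308  0.1523] t 13.4 shift [-22.6  -3.    0.3] turn [-0. -0. -0.] q [-0.58  0.19  1.88  0.    1.06 -0.78] F [-0.5 -0.1 -3.7]
ball_center [([0.5425, -0.2688, 0.1469], [284.0, 379.0], 0.56)]
roller [([0.527, -0.1885, 0.1396], [284.0, 182.0], 0.56), ([0.5312, -0.2035, 0.1273], [287.0, 212.0], 0.24)]
```

Request:
{"fn": "send_rows", "kwargs": {"rows": "0 0 0 -0.02 -0.0025 0 -1; 0 0 0 -0.0375 -0.005 0 -1; 0 0 0 -0.05 -0.0075 0 -1; 0 0 0 -0.0575 -0.0075 0 -1; 0 0 0 -0.0575 -0.0075 0 -1; 0 0 0 -0.0575 -0.0075 0 -1; 0 0 0 -0.0575 -0.0075 0 -1; 0 0 0 -0.0575 -0.0075 0 -1"}}

```text
time: 14.55
eef_pos: [0.538, -0.253, 0.1523]
tcp_rot: [0.634, 0.773, 0.0, -0.0]
contact_force: [0.8, -0.2, -4.4]
opening: 0.157
finger_force: 58.8
```

Run:
```python
from h import *
togo([.538,-.2535,.152],11.3)
s=ctrl.get_state(); print(abs(s["dq"]).max(),s["finger_force"])
p=ctrl.read_camera("scene"); cv2.imwrite("pics/s6.png",cv2.cvtColor(cv2.resize(p["color"][110:270,230:430],None,fx=3.5,fy=3.5,interpolation=2),cv2.COLOR_RGB2BGR))
print((px(p,[.547,-.298,.127])-[230,110])*3.5,(px(p,[.547,-.298,.014])-[230,110])*3.5)
for n in ("scene","top","wrist"):
  p=ctrl.read_camera(n); print(n,[(w(p,r["position"]).round(4).tolist(),round(r["p"],2)) for r in ctrl.look_for(p,"ball_center")[:2]])
```

```text
pos [ 0.538  -0.253   0.1523] t 14.55 shift [-0.5 -0.1  0.3] turn [-0. -0.  0.] q [-0.61  0.21  1.86  0.    1.07 -0.81] F [ 0.8 -0.2 -4.4]
0.0053476397752501605 58.81709933280945
[471.99148233  77.96312086] [458.89864605 184.29263027]
scene []
top []
wrist [([0.5477, -0.2928, 0.144], 0.87), ([0.5291, -0.2216, 0.1262], 0.36)]
```

View pics/s6.png

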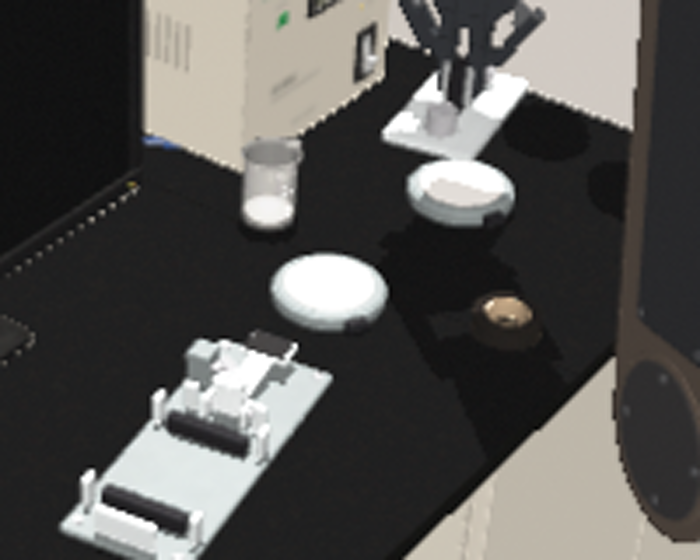

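The tray is held level above the right-hand plate (461,190). The roller is visible at (440,120), the ball was confirmed in its pocket by the wrist camera, and the lever is still down. Handing in.

```bash
python3 -c "
from plant import ctrl
print(ctrl.sign_off())"
```

```text
the job is handed in; nothing more can be done
None
```

I handed the job in with the lever latched down and the tray held level and still about 10 cm above the right-hand plate. At the last check the wrist camera put the ball within about 6 mm of the plate's middle. The roller was in its pocket. The hand-in call did not report a verdict.

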